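# Find the stamped vial crate and dispatch it

## Robot

A 6-joint arm with a two-finger parallel gripper is mounted at the origin on a cart in front of the work surface, level with it; the furniture and walls round the work are solid. World frame = base frame: x ahead of the robot, y to its left, z up, the work surface at z = 0. Lengths are in m, angles in rad, forces in N, time in s.
With the tool pointing down it reaches from about 0.35 to 0.775 m from the base axis. Payload 7.3 kg.
Tool frame: the origin (TCP) lies at the very end of the fingers, on their centre line; the grasp point (between the pads) lies ctrl.grip_point_offset behind it (ctrl.grip_point_offset is the distance from the TCP to the grasp point, in m); z points along the fingers, y is the direction in which the jaws open and shut (so a half turn about z gives the same grasp; the last joint's range is limited). The gripper opens to 92 mm and grips with 3 to 60 N. Pads are 19 mm wide; open, the fingers measure 130 mm over their backs; the gripper's body (75 mm by 190 mm) begins 47 mm behind the grasp point.
Start: joints at [1.06, 0.342, 1.524, -0, 1.275, -0.146], TCP at [0.187, 0.49, 0.227] pointing down, gripper open.
Joint ranges: [-2.53, 2.53], [-0.77, 2.02], [0.04, 2.7], [-1, 4.14], [0.28, 2.66], [-3.11, 3.11]. Speed limits (rad/s): [2.57, 2.57, 3.14, 3.14, 3.14, 3.14].

## Interface

Orientations are given as a unit quaternion [x, y, z, w].
In Python, from cell import ctrl gives the robot as it stands. The module is installed in compiled form; this text tells all that it offers.
- The arm moves only by the shell command python3 -m jog 'ROWS' [FORCE]. ROWS is JSON, a list that holds one entry, the list of rows, each a list of 5 numbers: the shift along the world's x, y, z in m, then the turn about the world's z in rad, then the finger opening in m, from 0 to 0.0918. In form: [[[x, y, z, roll, gripper], ...]]. A call has exactly 10 rows; each row is the pose to reach, as a shift and turn from the pose measured when the call began; what a row does not reach only later rows make up. A row lasts 1/10 s, in which the tool goes at most 50 mm and 8.59 degrees, less where a joint would pass 70% of its speed; a pose out of reach is approached as far as the arm can. A call with a gripper value outside its range is refused whole. The fingers move at their own pace and stop on an object; FORCE is the grip in N (left out, the last holds). Time passes only in rows, so rows that repeat a pose let the fingers close, or fill a call up. It gives the time, the measured TCP pose, the force and the opening at its end, in the units of the state.
- ctrl.observe(): the state, without advancing time (a new reading comes with each control period).
- ctrl.grab_frame(name): name is "scene" or "top" or "wrist"; returns the picture (400x640x3 uint8, blue, green, red); there is no depth.
- ctrl.camera_params(name): a dict with "intrinsics" (3x3 intrinsics, pixels), "k1" (the pictures are not rectified: a ray, as slopes to the right and down, at radius r is drawn at 1 + k1 r^2 times it, then the intrinsics apply), "view" (4x4, takes a point from world to camera coordinates). Camera axes: x right, y down, z forward; pixel columns grow to the right and rows downward; lengths in m; the calibration is good to about 2 mm. A picture is of the moment at which its call begins: read the wrist's pose just before it. camera_params takes no time and is no camera call; for the wrist camera it gives the pose at the moment of the call.
- ctrl.hand_in(): hands the job in, once; it reports no verdict.
The state is a dict: "time_s": time; "qpos": joint angles; "joint_velocities": joint speeds; "joint_efforts": joint torques, N m; "position": TCP position; "ee_rot": TCP orientation; "ft_force": force on the tool from outside, world axes, zero at the start; "ft_torque": the same for the moment, N m; "grip_width": finger opening in m.
Only numpy, scipy, OpenCV 4.12 (cv2) and the standard library are available. Lean on these libraries where they do the work, as an engineer would, in place of code of your own. Each camera call takes 0.05 s, during which the arm holds its last target.

## Task

Only one of the two blue vial crates has the green inspection stamp underneath: with the fingers, tip both crates over backwards, away from you, so that each lies on its back with its underside facing you. Then push the stamped crate, still lying on its back with the stamp towards you, across the yellow dispatch line into the dock until it sits squarely against the stop, and leave the other crate lying where it was tipped. Push only: lift or carry nothing, and leave the other things on the bench alone.

Things in the scene. Friction and masses are not known exactly. Their poses are not given: they have to be found in the camera images.
- crate_a: one of two outwardly identical empty blue vial crates, 80 deep (own x) x 120 wide (own y) x 110 mm high (own z), flat outer faces, open top, 0.2 to 0.45 kg. Origin: centre of its underside. Upright at the start, x away from the robot (yaw within 0.2 rad). Either crate may stand left. A white label, 58 x 98 mm, is under each; one bears a round green stamp with a white tick, 52 mm across: look to see which
- crate_b: the other crate, same sizes and axes. Pushed near the top of its near face, the fingers following that face up and over, a crate turns about its far lower edge, passes balance at about 40 degrees and falls on its back, sliding up to 20 mm. On its back it is 80 mm high, its origin 40 mm up, its z points away from the robot, and it slides under a few newtons
- crate_a_mouth (a point): centre of the open top of crate_a, 110 mm from its underside along its z
- crate_b_mouth (a point): centre of the open top of crate_b, 110 mm from its underside along its z
- dock: dispatch dock fixed to the bench, ahead between the crates, open to the robot: two aluminium rails 30 mm high, 144 mm apart inside, to 69 mm before the stop, then flared to 100 mm before it; stop 45 mm high with two black buffers. Origin: on the bench, mid front face of the buffers; x into the stop, y left along it (yaw within 0.1 rad). Yellow dispatch line 114 to 132 mm before the stop
- pipette_bulb: red rubber pipette bulb, 81 x 41 x 41 mm, right of the dock; a bystander, to be left alone
- screwdriver: orange-handled screwdriver, 172 mm long, lying on the left; a bystander, to be left alone
- marker: red and white marker pen, 135 mm long, lying on the right; a bystander, to be left alone
- vial: small clear vial with a white cap, 27 mm across, 57 mm high, standing on the left; a bystander, to be left alone
- tweezers: steel tweezers, 122 mm long, lying on the left; a bystander, to be left alone

How it is judged:
By the outcome, as a careful person would: the job done as asked, in the order asked, and still so for the second after the job is handed in, with the robot touching nothing.
It also fails if it takes over 72 s, if anything falls off the work surface, if the arm or the gripper's body presses on something with over 40 N, if the wrist force passes 120 N, or if a joint passes its speed limit or range.

## Working session

There is one attempt and no reset: what is moved stays moved. The work goes in short steps, Python scripts to look and compute and a shell command to move; the robot and the scene stay as the last step left them, time stands still between calls to the robot, and variables do not carry over. Pictures are saved under pics/ and viewed, and the job is handed in when it is done.

```bash
mkdir -p pics; cat > h.py <<'E'
import numpy as np, cv2
from cell import ctrl
def snap(n,f):
    im=ctrl.grab_frame(n); cv2.imwrite('pics/'+f,im); return im
def ray(n,u,v,P=None):
    P=P or ctrl.camera_params(n);K=np.array(P['intrinsics'],float);V=np.array(P['view'])
    k=P['k1']
    x=cv2.undistortPoints(np.array([[[u,v]]],float),K,np.array([k,0,0,0],float))[0,0]
    R=V[:3,:3];o=-R.T@V[:3,3];d=R.T@np.array([x[0],x[1],1]);return o,d
def at(n,u,v,z=0):
    o,d=ray(n,u,v);return (o+d*(z-o[2])/d[2]).round(4)
def proj(n,p):
    P=ctrl.camera_params(n);V=np.array(P['view']);c=V[:3,:3]@np.array(p)+V[:3,3]
    s=c[:2]/c[2];s=s*(1+P['k1']*(s@s));K=np.array(P['intrinsics']);return (K[:2,:2]@s+K[:2,2]).round(1)
E
python3 - <<'E'
from h import *
snap('scene','s0.png');snap('top','t0.png')
for n in('scene','top'):
    P=ctrl.camera_params(n);V=P['view'];V=np.array(V);print(n,-V[:3,:3].T@V[:3,3],V[2,:3],P['k1'],P['intrinsics'][0][0])
s=ctrl.observe();print(s['time_s'],s['position'],s['ee_rot'],s['ft_force'],ctrl.grip_point_offset)
E
```

```text
scene [ 0.13053786 -0.72373874  0.95943999] [ 0.37365885  0.58714473 -0.71808087] 0.02922975918599175 374.7821668503506
top [ 0.45029779 -0.02339444  1.63263512] [ 0.06748872  0.00821418 -0.99768622] -0.1305122346196103 476.08515872223705
0.1 [0.18711271 0.49014158 0.22612803] [ 1.81379801e-01  9.83412891e-01 -6.38716702e-04 -2.14326067e-04] [0.23162113 0.6716238  0.64966984] 0.0188
```

View pics/t0.png

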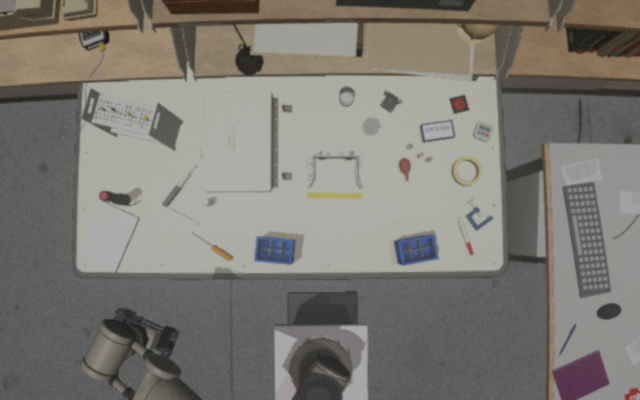

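View pics/s0.png

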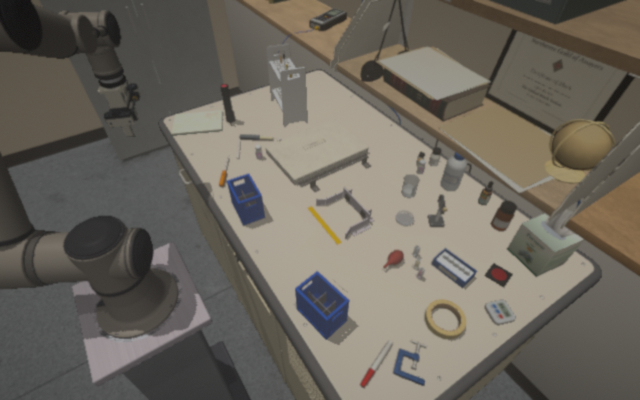

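Top view: left crate about (275,250), right crate about (416,249), dock stop about (334,155), yellow line about (334,196), bulb about (404,168). I'll enlarge these for the corners.

```bash
python3 - <<'E'
import cv2
im=cv2.imread('pics/t0.png')
c=cv2.resize(im[140:275,245:445],None,fx=4,fy=4,interpolation=cv2.INTER_CUBIC);cv2.imwrite('pics/t0c.png',c)
E
```

```text
(no output)
```

View pics/t0c.png

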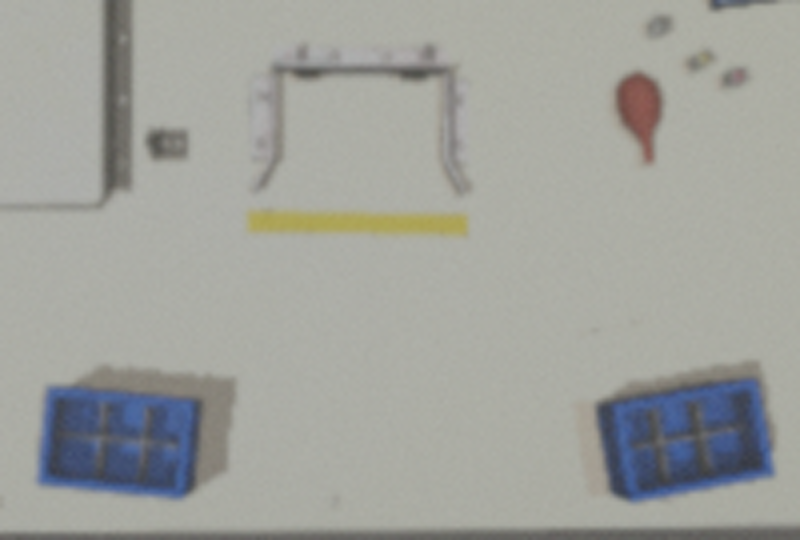

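```bash
python3 - <<'E'
from h import *
def A(pts,z): 
    r=np.array([at('top',245+u/4,140+v/4,z) for u,v in pts]);print(r[:,:2].tolist(),'mean',r.mean(0)[:2]);return r
for pts in ([(48,388),(200,402),(187,498),(38,484)],[(610,402),(757,380),(773,474),(630,498)]):
    r=A(pts,.11); e=r[0]-r[1];g=r[3]-r[2]; print(np.hypot(*e[:2]),np.hypot(*g[:2]),np.hypot(*(r[0]-r[3])[:2]),np.hypot(*(r[1]-r[2])[:2]),'yaw',np.arctan2(-e[0],e[1]),np.arctan2(-g[0],g[1]))
r=A([(248,212),(468,214),(468,235),(248,232)],0)
A([(296,76),(428,78)],.03)
A([(283,155),(443,157)],.03)
A([(275,66),(452,70)],.045)
A([(4,532),(796,532)],0)
A([(640,70),(648,163)],0.02)
E
```

```text
[[0.4517, 0.2003], [0.4398, 0.0783], [0.3634, 0.089], [0.375, 0.2084]] mean [0.407475 0.144   ]
0.12257899493795828 0.11996216070078099 0.07712651943397937 0.0771456414841435 yaw -0.09723339470277213 -0.09684848743955271
[[0.4372, -0.2494], [0.4535, -0.3685], [0.378, -0.3801], [0.3604, -0.2644]] mean [ 0.407275 -0.3156  ]
0.1202102325095497 0.11703097880475918 0.07825113417708396 0.07638592802342589 yaw 0.1360147695087873 0.15096025054987225
[[0.6021, 0.0436], [0.5988, -0.1458], [0.5807, -0.1455], [0.5848, 0.0437]] mean [ 0.5916 -0.051 ]
[[0.7151, 0.001], [0.7125, -0.1111]] mean [ 0.7138  -0.05505]
[[0.6475, 0.0125], [0.6447, -0.123]] mean [ 0.6461  -0.05525]
[[0.7213, 0.0185], [0.7167, -0.1306]] mean [ 0.719   -0.05605]
[[0.3285, 0.2546], [0.3228, -0.4252]] mean [ 0.32565 -0.0853 ]
[[0.72, -0.2939], [0.6396, -0.299]] mean [ 0.6798  -0.29645]
```

```bash
python3 -m jog '[[[0.016,-0.034,-0.003,0.03,0.06],[0.031,-0.068,-0.006,0.06,0.06],[0.047,-0.102,-0.008,0.09,0.06],[0.062,-0.136,-0.01,0.12,0.06],[0.078,-0.17,-0.013,0.15,0.06],[0.093,-0.204,-0.016,0.18,0.06],[0.11,-0.24,-0.02,0.21,0.06],[0.13,-0.28,-0.024,0.24,0.06],[0.145,-0.315,-0.027,0.268,0.06],[0.154,-0.34,-0.027,0.268,0.06]]]'; python3 - <<'E'
from h import *
s=ctrl.observe();print(s)
snap('wrist','w1.png');snap('scene','s1.png')
E
```

```text
time_s: 1.1
position: [0.3414, 0.1481, 0.1987]
ee_rot: [0.049, 0.999, -0.001, -0.001]
ft_force: [0.7, 0.9, 0.0]
grip_width: 0.0599
{'time_s': 1.1, 'qpos': array([ 2.03820769e-01,  8.97650981e-02,  1.94143679e+00, -1.75434786e-03,
        1.11189420e+00, -1.26878631e+00]), 'joint_velocities': array([-6.99613784e-01, -5.40225320e-02,  4.96580148e-02,  7.99110989e-03,
        3.36733290e-04, -6.70168685e-01]), 'joint_efforts': array([  3.15340519, -27.23036885, -21.9288075 ,  -0.14616776,
         0.08942493,   0.41466451]), 'position': array([0.34140855, 0.14807006, 0.198663  ]), 'ee_rot': array([ 4.86861903e-02,  9.98813532e-01, -9.49219505e-04, -5.31090242e-04]), 'ft_force': array([0.70761931, 0.85140978, 0.01218079]), 'ft_torque': array([0.05316596, 0.02942093, 0.05469899]), 'grip_width': 0.05986350501737319}
```

View pics/w1.png

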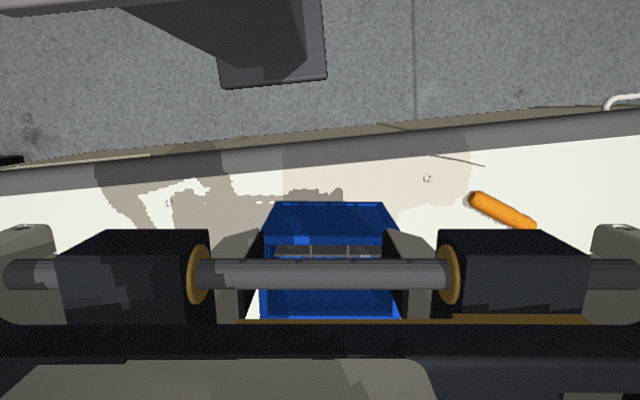

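View pics/s1.png

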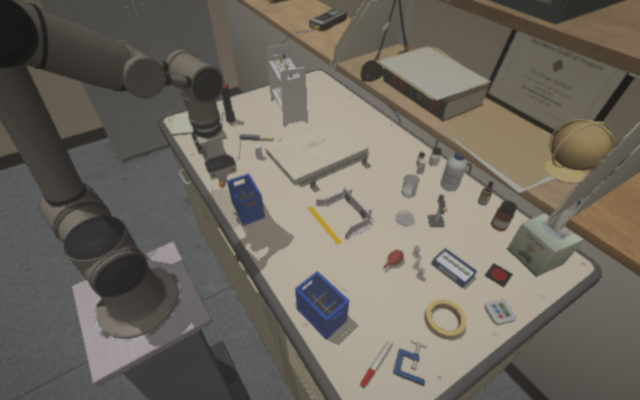

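```bash
python3 -m jog '[[[0,0,-0.03,0,0.06],[0,0,-0.06,0,0.06],[0,0,-0.09,0,0.06],[0,0,-0.104,0,0.06],[0.003,0,-0.104,0,0.06],[0.006,-0.001,-0.104,0,0.06],[0.009,-0.001,-0.104,0,0.06],[0.012,-0.001,-0.104,0,0.06],[0.015,-0.001,-0.104,0,0.06],[0.015,-0.001,-0.104,0,0.06]]]'; python3 - <<'E'
from h import *
s=ctrl.observe();print(s['position'],s['ft_force'],s['ft_torque'])
snap('scene','s2.png')
im=cv2.imread('pics/s2.png')[120:280,160:320];cv2.imwrite('pics/s2c.png',cv2.resize(im,None,fx=3.5,fy=3.5,interpolation=2))
E
```

```text
time_s: 2.2
position: [0.3576, 0.1469, 0.0953]
ee_rot: [0.051, 0.999, -0.001, 0.0]
ft_force: [-0.1, -0.5, -0.3]
grip_width: 0.0601
[0.35757144 0.14686027 0.09530249] [-0.14872799 -0.4856763  -0.32502448] [ 0.05396445  0.07739224 -0.01569264]
```

View pics/s2c.png

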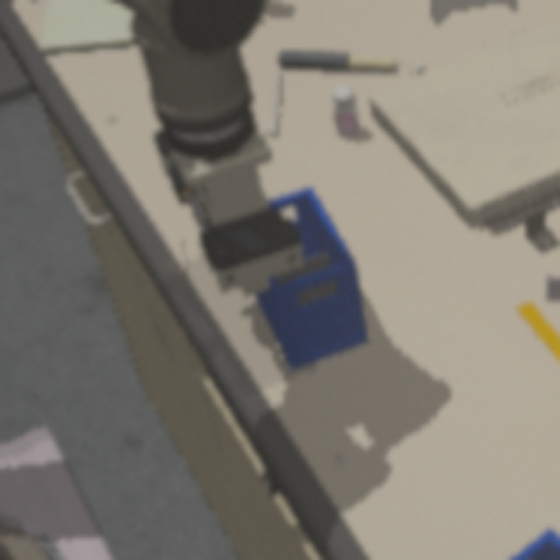

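```bash
python3 -m jog '[[[0.004,0,0.002,0,0.06],[0.008,-0.001,0.004,0,0.06],[0.013,-0.001,0.007,0,0.06],[0.018,-0.002,0.010,0,0.06],[0.023,-0.002,0.013,0,0.06],[0.028,-0.003,0.016,0,0.06],[0.033,-0.003,0.018,0,0.06],[0.038,-0.004,0.020,0,0.06],[0.043,-0.004,0.022,0,0.06],[0.048,-0.005,0.023,0,0.06]]]'; python3 - <<'E'
from h import *
s=ctrl.observe();print(s['position'],s['ft_force'],s['ft_torque'])
snap('scene','s3.png')
im=cv2.imread('pics/s3.png')[120:280,160:320];cv2.imwrite('pics/s3c.png',cv2.resize(im,None,fx=3.5,fy=3.5,interpolation=2))
E
```

```text
time_s: 3.25
position: [0.4057, 0.1418, 0.1183]
ee_rot: [0.05, 0.999, -0.001, 0.0]
ft_force: [-0.6, -0.1, 0.4]
grip_width: 0.0603
[0.40567545 0.14184112 0.11831102] [-0.63776351 -0.08050391  0.40239149] [0.05964875 0.07891553 0.01628704]
```

View pics/s3c.png

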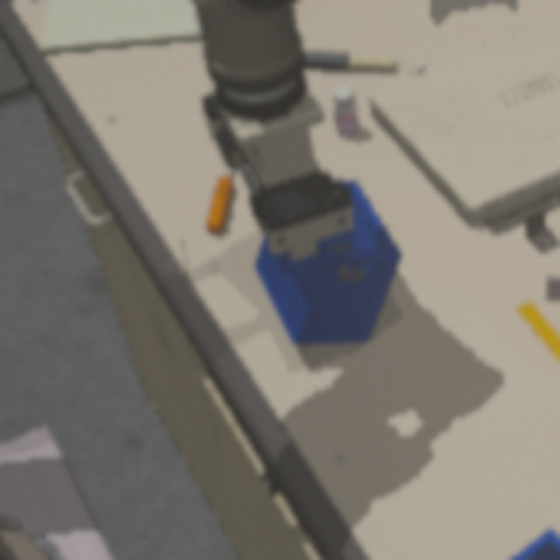

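The crate is tipping nicely (about 25°). I'll continue past the balance point, then back off upward.

```bash
python3 -m jog '[[[0.006,-0.001,0.003,0,0.06],[0.012,-0.001,0.005,0,0.06],[0.018,-0.002,0.006,0,0.06],[0.024,-0.002,0.007,0,0.06],[0.030,-0.003,0.007,0,0.06],[0.036,-0.003,0.007,0,0.06],[0.042,-0.004,0.007,0,0.06],[0.048,-0.005,0.007,0,0.06],[0.052,-0.005,0.007,0,0.06],[0.052,-0.005,0.012,0,0.06]]]'; python3 - <<'E'
from h import *
s=ctrl.observe();print(s['position'],s['ft_force'],s['ft_torque'])
snap('scene','s4.png')
im=cv2.imread('pics/s4.png')[120:280,160:320];cv2.imwrite('pics/s4c.png',cv2.resize(im,None,fx=3.5,fy=3.5,interpolation=2))
E
```

```text
time_s: 4.3
position: [0.4588, 0.1366, 0.1301]
ee_rot: [0.051, 0.999, -0.001, 0.0]
ft_force: [-0.3, 0.3, 0.4]
grip_width: 0.0597
[0.45876952 0.13662839 0.13013145] [-0.27504467  0.2845979   0.40507633] [-0.00744311 -0.0527458  -0.06987119]
```

View pics/s4c.png

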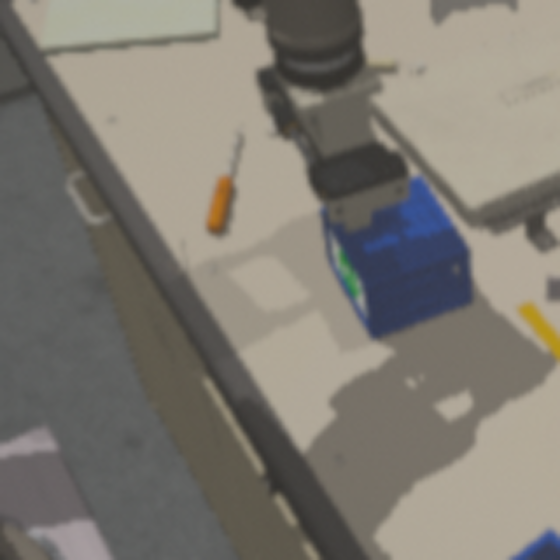

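Left crate lies on its back and its underside shows green on a white label. So the left one looks stamped. Now the right crate.

```bash
python3 -m jog '[[[0,0,0.035,0,0.06],[-0.008,-0.03,0.06,0.02,0.06],[-0.018,-0.07,0.07,0.05,0.06],[-0.028,-0.11,0.07,0.08,0.06],[-0.038,-0.15,0.07,0.11,0.06],[-0.048,-0.19,0.07,0.14,0.06],[-0.058,-0.23,0.07,0.17,0.06],[-0.068,-0.27,0.07,0.2,0.06],[-0.078,-0.31,0.07,0.23,0.06],[-0.088,-0.35,0.07,0.245,0.06]]]'; python3 - <<'E'
from h import *
s=ctrl.observe();print(s['position'],s['ft_force'],s['ee_rot'])
E
```

```text
time_s: 5.35
position: [0.3702, -0.2146, 0.2017]
ee_rot: [-0.072, 0.997, -0.001, 0.001]
ft_force: [-0.2, -0.3, 0.3]
grip_width: 0.0602
[ 0.37017028 -0.21460901  0.20165066] [-0.24789185 -0.28232896  0.29880956] [-7.23607983e-02  9.97377173e-01 -9.26589920e-04  1.35334063e-03]
```

```bash
python3 -m jog '[[[-0.010,-0.04,0,0,0.06],[-0.018,-0.08,0,0,0.06],[-0.025,-0.11,-0.01,0,0.06],[-0.025,-0.11,-0.04,0,0.06],[-0.025,-0.11,-0.07,0,0.06],[-0.025,-0.11,-0.1,0,0.06],[-0.025,-0.11,-0.1065,0,0.06],[-0.021,-0.1095,-0.1065,0,0.06],[-0.017,-0.109,-0.1065,0,0.06],[-0.013,-0.108,-0.1065,0,0.06]]]'; python3 - <<'E'
from h import *
s=ctrl.observe();print(s['position'],s['ft_force'],s['ft_torque'])
snap('scene','s5.png')
im=cv2.imread('pics/s5.png')[200:360,240:400];cv2.imwrite('pics/s5c.png',cv2.resize(im,None,fx=3.5,fy=3.5,interpolation=2))
im=snap('top','t5.png')
cv2.imwrite('pics/t5c.png',cv2.resize(im[140:275,245:445],None,fx=4,fy=4,interpolation=2))
E
```

```text
time_s: 6.35
position: [0.3582, -0.3233, 0.0967]
ee_rot: [-0.073, 0.997, -0.002, 0.002]
ft_force: [-1.5, 0.2, 1.9]
grip_width: 0.06
[ 0.35816927 -0.32328043  0.09672525] [-1.52849239  0.21346701  1.91688796] [0.0721314  0.39506858 0.03824271]
```

View pics/s5c.png

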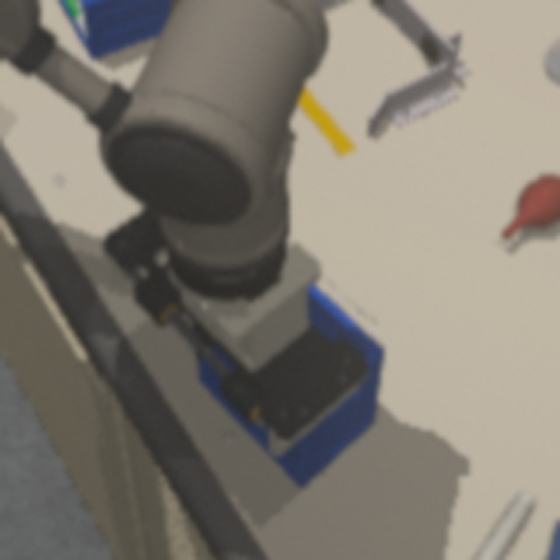

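View pics/t5c.png

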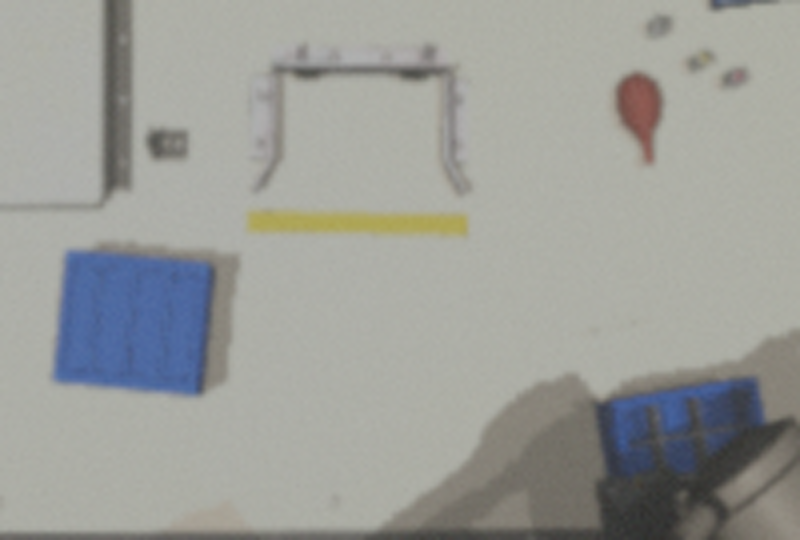

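```bash
python3 -m jog '[[[0.004,0.0005,0.002,0,0.06],[0.008,0.001,0.004,0,0.06],[0.013,0.002,0.007,0,0.06],[0.018,0.0025,0.010,0,0.06],[0.023,0.0035,0.013,0,0.06],[0.028,0.004,0.016,0,0.06],[0.033,0.005,0.018,0,0.06],[0.038,0.0055,0.020,0,0.06],[0.043,0.006,0.022,0,0.06],[0.048,0.007,0.023,0,0.06]]]'; python3 - <<'E'
from h import *
s=ctrl.observe();print(s['position'],s['ft_force'],s['ft_torque'])
snap('scene','s6.png')
im=cv2.imread('pics/s6.png')[200:360,240:400];cv2.imwrite('pics/s6c.png',cv2.resize(im,None,fx=3.5,fy=3.5,interpolation=2))
E
```

```text
time_s: 7.45
position: [0.4066, -0.316, 0.1195]
ee_rot: [-0.073, 0.997, -0.002, 0.002]
ft_force: [-0.3, 0.7, 0.7]
grip_width: 0.0599
[ 0.40662539 -0.31600457  0.11950002] [-0.30605331  0.68491272  0.74964108] [ 0.02810156  0.0636286  -0.05265623]
```

View pics/s6c.png

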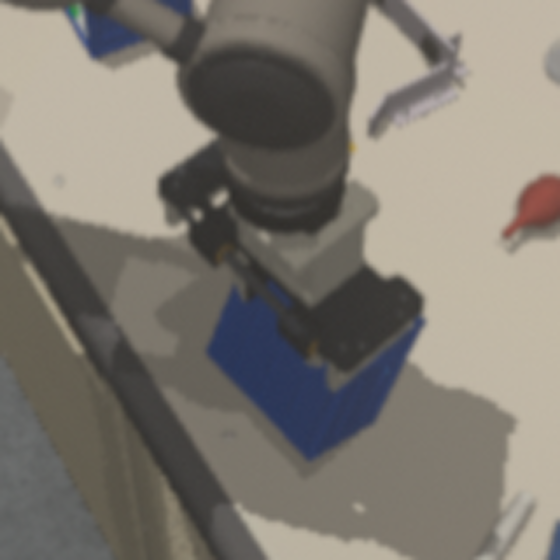

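Right crate is tipping too; I'll continue.

```bash
python3 -m jog '[[[0.006,0.001,0.003,0,0.06],[0.012,0.002,0.005,0,0.06],[0.018,0.0025,0.006,0,0.06],[0.024,0.0035,0.007,0,0.06],[0.030,0.0045,0.007,0,0.06],[0.036,0.005,0.007,0,0.06],[0.042,0.006,0.007,0,0.06],[0.048,0.007,0.007,0,0.06],[0.052,0.0075,0.007,0,0.06],[0.052,0.0075,0.012,0,0.06]]]'; python3 -m jog '[[[0,0,0.03,0,0.06],[-0.01,0.02,0.06,0,0.06],[-0.02,0.05,0.07,0,0.06],[-0.03,0.08,0.07,0,0.06],[-0.03,0.12,0.07,0,0.06],[-0.03,0.16,0.07,0,0.06],[-0.03,0.2,0.07,0,0.06],[-0.03,0.24,0.07,0,0.06],[-0.03,0.28,0.07,0,0.06],[-0.03,0.32,0.07,0,0.06]]]'; python3 - <<'E'
from h import *
s=ctrl.observe();print(s['position'],s['ee_rot'],s['qpos'])
im=snap('scene','s7.png')
cv2.imwrite('pics/s7c.png',cv2.resize(im[160:360,210:410],None,fx=3,fy=3,interpolation=2))
im=snap('top','t7.png')
cv2.imwrite('pics/t7c.png',cv2.resize(im[140:275,245:445],None,fx=4,fy=4,interpolation=2))
E
```

```text
time_s: 8.5
position: [0.4595, -0.3081, 0.1312]
ee_rot: [-0.073, 0.997, -0.002, 0.002]
ft_force: [0.2, 0.5, 0.0]
grip_width: 0.0596
time_s: 9.5
position: [0.4292, 0.0133, 0.2017]
ee_rot: [-0.073, 0.997, -0.002, 0.002]
ft_force: [0.6, -1.0, -0.3]
grip_width: 0.0597
[0.42920334 0.01332428 0.20171558] [-0.07291367  0.99733363 -0.00183589  0.00241934] [-0.14592989  0.18909523  1.81101051 -0.00279329  1.13596779 -1.86151405]
```

View pics/s7c.png

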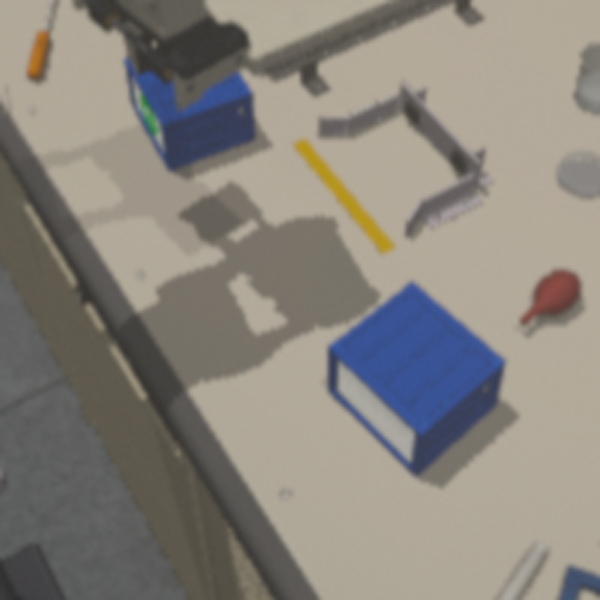

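View pics/t7c.png

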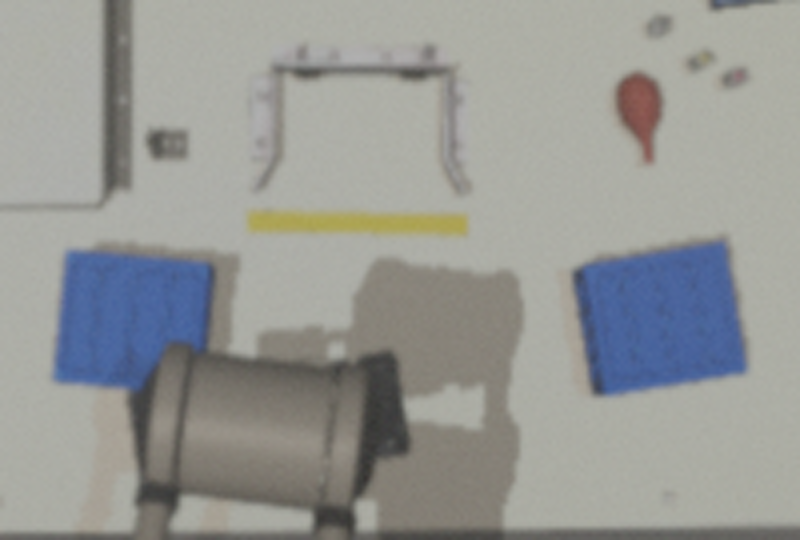

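Both lie on their backs: the right crate's label is plain white, the left has the green stamp. Measuring the left crate (corners in the crop: (66,252), (212,264), (201,393), (54,380)).

```bash
python3 - <<'E'
from h import *
r=np.array([at('top',245+u/4,140+v/4,.08) for u,v in [(66,252),(212,264),(201,393),(54,380)]]);print(r,r.mean(0))
for i,j in((0,1),(3,2),(0,3),(1,2)):d=(r[i]-r[j]);print(np.hypot(*d[:2]),np.arctan2(d[0],d[1]))
E
```

```text
[[0.563  0.1899 0.08  ]
 [0.5522 0.07   0.08  ]
 [0.4469 0.0794 0.08  ]
 [0.4582 0.1997 0.08  ]] [0.505075 0.13475  0.08    ]
0.12038542270557512 0.08983263312157479
0.12082954936603876 0.09365703093132496
0.10525720877925648 1.6640366314577462
0.10571873060153532 1.6598290851755515
```

```bash
python3 - <<'E'
from h import *
for n,p in dict(sd1=(232,259),sd2=(193,234),vial=(210,201),tw1=(169,208),tw2=(199,222),plate=(207,190),plate2=(270,190),dockL=(307.5,187)).items(): print(n,at('top',*p,0.0))
E
python3 -c "
import cv2;im=cv2.imread('pics/t7.png');cv2.imwrite('pics/t7d.png',cv2.resize(im[150:270,150:320],None,fx=4,fy=4,interpolation=2))"
```

```text
sd1 [0.3765 0.3031 0.    ]
sd2 [0.463  0.4403 0.    ]
vial [0.5772 0.381  0.    ]
tw1 [0.5539 0.527  0.    ]
tw2 [0.5045 0.4193 0.    ]
plate [0.6157 0.3921 0.    ]
plate2 [0.6136 0.1715 0.    ]
dockL [0.6228 0.0418 0.    ]
```

View pics/t7d.png

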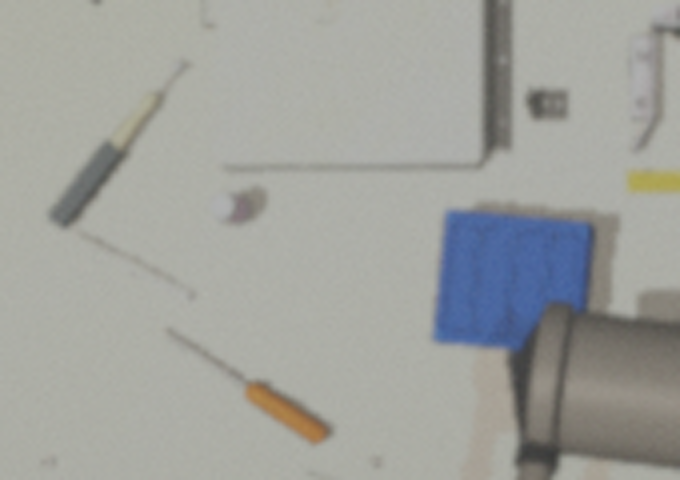

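```bash
python3 -m jog '[[[0.009,0.022,0,-0.14,0.05],[0.018,0.045,0,-0.28,0.05],[0.027,0.067,0,-0.42,0.05],[0.036,0.09,0,-0.56,0.05],[0.045,0.112,0,-0.7,0.05],[0.054,0.134,0,-0.84,0.05],[0.063,0.157,0,-0.98,0.05],[0.072,0.18,0,-1.12,0.05],[0.08,0.205,0,-1.26,0.05],[0.085,0.225,0,-1.4,0.05]]]' >/dev/null; python3 -m jog '[[[0,0,0,-0.14,0.05],[0,0,0,-0.28,0.05],[0,0,0,-0.408,0.05],[0,0,-0.02,-0.408,0.05],[0,0,-0.05,-0.408,0.05],[0,0,-0.08,-0.408,0.05],[0,0,-0.11,-0.408,0.05],[0,0,-0.14,-0.408,0.05],[0,0,-0.16,-0.408,0.05],[0,0,-0.166,-0.408,0.05]]]'; python3 - <<'E'
from h import *
from scipy.spatial.transform import Rotation as R
s=ctrl.observe();print(s['position'],s['ft_force'],R.from_quat(s['ee_rot']).as_matrix()[:,1],s['qpos'])
E
```

```text
time_s: 11.6
position: [0.5139, 0.2393, 0.0337]
ee_rot: [0.739, 0.673, -0.004, -0.0]
ft_force: [-0.5, -0.7, -0.3]
grip_width: 0.0496
[0.51389701 0.23929569 0.0337089 ] [-0.54637093 -0.66911223 -0.30021407] [ 0.99566216 -0.09285056 -0.00596991] [ 0.30261622  0.63800564  1.62375126 -0.00457483  0.88779243  0.39848487]
```

```bash
python3 -m jog '[[[-0.001,-0.012,0,0,0.05],[-0.002,-0.022,0,0,0.05],[-0.003,-0.03,0,0,0.05],[-0.003,-0.038,0,0.005,0.05],[-0.004,-0.05,0,0.01,0.05],[-0.004,-0.062,0,0.015,0.05],[-0.005,-0.074,0,0.02,0.05],[-0.005,-0.086,0,0.025,0.05],[-0.006,-0.098,0,0.03,0.05],[-0.006,-0.11,0,0.035,0.05]]]'; python3 - <<'E'
from h import *
im=snap('top','t8.png')
cv2.imwrite('pics/t8c.png',cv2.resize(im[140:275,245:445],None,fx=4,fy=4,interpolation=2))
E
```

```text
time_s: 12.6
position: [0.5076, 0.1283, 0.0337]
ee_rot: [0.727, 0.686, -0.004, -0.0]
ft_force: [-0.6, 5.1, 2.5]
grip_width: 0.0502
```

View pics/t8c.png

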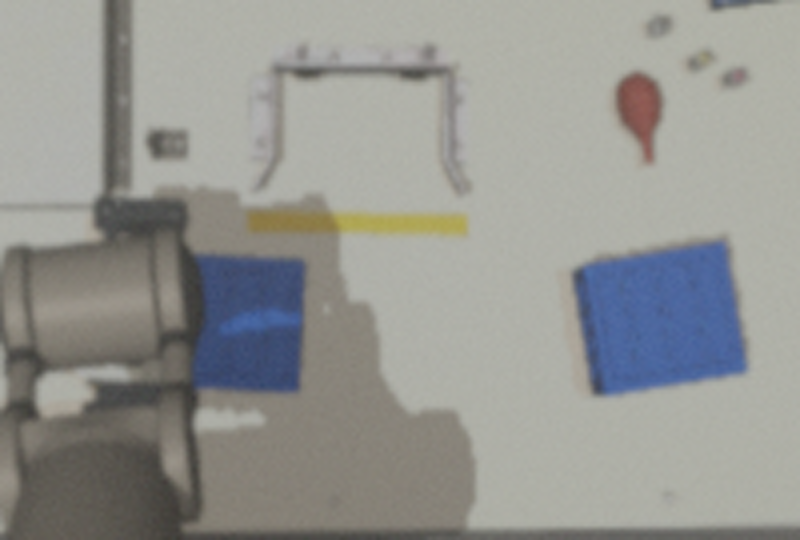

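```bash
python3 -m jog '[[[0,-0.012,0,0.005,0.05],[0,-0.024,0,0.01,0.05],[0,-0.036,0,0.015,0.05],[-0.001,-0.048,0,0.02,0.05],[-0.001,-0.06,0,0.025,0.05],[-0.001,-0.072,0,0.03,0.05],[-0.001,-0.084,0,0.035,0.05],[-0.001,-0.094,0,0.04,0.05],[-0.001,-0.102,0,0.04,0.05],[-0.001,-0.108,0,0.04,0.05]]]'; python3 -m jog '[[[0,0,0,0,0.05],[0,0.02,0,0,0.05],[0,0.04,0.02,0,0.05],[-0.02,0.06,0.06,0,0.05],[-0.05,0.08,0.1,0,0.05],[-0.08,0.09,0.13,0.14,0.05],[-0.11,0.1,0.15,0.28,0.05],[-0.14,0.1,0.16,0.42,0.05],[-0.145,0.09,0.16,0.56,0.05],[-0.145,0.08,0.16,0.7,0.05]]]';python3 - <<'E'
from h import *
im=snap('top','t9.png')
cv2.imwrite('pics/t9c.png',cv2.resize(im[140:275,245:445],None,fx=4,fy=4,interpolation=2))
E
```

```text
time_s: 13.65
position: [0.5064, 0.0178, 0.0334]
ee_rot: [0.714, 0.701, -0.005, 0.0]
ft_force: [-0.4, 1.0, -0.9]
grip_width: 0.05
time_s: 14.65
position: [0.3605, 0.0979, 0.1941]
ee_rot: [0.426, 0.904, -0.005, 0.003]
ft_force: [0.5, 0.0, -0.4]
grip_width: 0.0497
```

View pics/t9c.png

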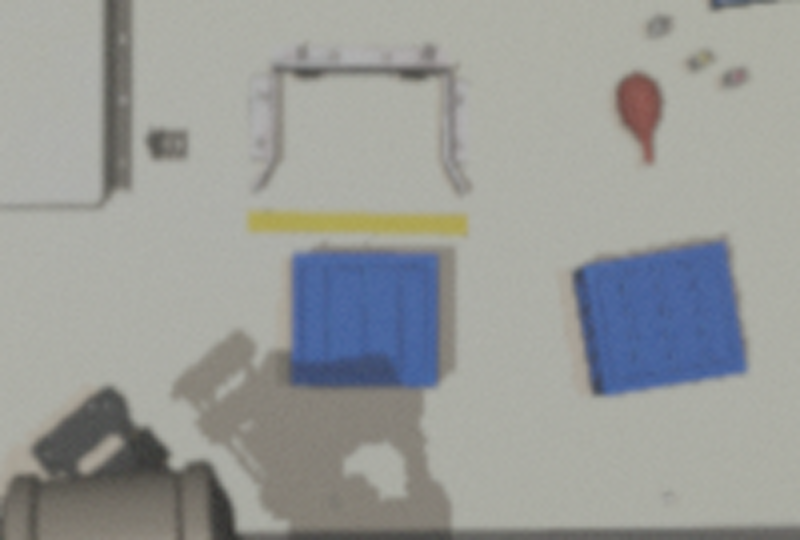

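```bash
python3 - <<'E'
from h import *
from scipy.spatial.transform import Rotation as R
r=np.array([at('top',245+u/4,140+v/4,.08) for u,v in [(292,254),(438,254),(438,387),(290,386)]]);print(r,r.mean(0))
for i,j in((0,1),(3,2),(0,3),(1,2)):d=(r[i]-r[j]);print(np.hypot(*d[:2]),np.arctan2(d[0],d[1]))
c=[at('top',245+u/4,140+v/4,0) for u,v in [(248,222),(468,225)]];d=c[0]-c[1];print(c,np.arctan2(d[0],d[1]))
c=[at('top',245+u/4,140+v/4,0.03) for u,v in [(281,95),(281,155),(443,95),(445,157)]];print(c)
s=ctrl.observe();y=R.from_quat(s['ee_rot']).as_matrix()[:,1];print(s['position'],np.arctan2(y[1],y[0]))
E
```

```text
[[ 0.5599  0.0045  0.08  ]
 [ 0.5589 -0.1148  0.08  ]
 [ 0.4504 -0.1136  0.08  ]
 [ 0.4522  0.0069  0.08  ]] [ 0.50535 -0.05425  0.08   ]
0.11930419104122035 0.00838203336459232
0.1205134432335248 0.01493664843094697
0.10772673762813015 1.5930767618239434
0.10850663574178303 1.5818557837070273
[array([0.5934, 0.0437, 0.    ]), array([ 0.5893, -0.1457,  0.    ])] 0.02164392688449856
[array([0.6989, 0.0139, 0.03  ]), array([0.6475, 0.0142, 0.03  ]), array([ 0.6978, -0.1237,  0.03  ]), array([ 0.6447, -0.1247,  0.03  ])]
[0.36095733 0.09680069 0.19391273] 0.6965563035689994
```

```bash
python3 -m jog '[[[0.006,-0.015,0,0.12,0.06],[0.012,-0.035,0,0.24,0.06],[0.02,-0.055,0,0.36,0.06],[0.03,-0.08,0,0.48,0.06],[0.04,-0.105,0,0.6,0.06],[0.05,-0.13,0,0.72,0.06],[0.057,-0.15,0,0.84,0.06],[0.057,-0.15,-0.03,0.854,0.06],[0.057,-0.15,-0.07,0.854,0.06],[0.057,-0.15,-0.11,0.854,0.06]]]'; python3 - <<'E'
from h import *
from scipy.spatial.transform import Rotation as R
s=ctrl.observe();y=R.from_quat(s['ee_rot']).as_matrix()[:,1];print(s['position'],np.arctan2(y[1],y[0]))
E
```

```text
time_s: 15.7
position: [0.4186, -0.0535, 0.083]
ee_rot: [0.012, 1.0, -0.004, 0.006]
ft_force: [0.9, 0.9, -0.7]
grip_width: 0.06
[ 0.41858101 -0.05349198  0.0830233 ] 1.5470169284059672
```

```bash
python3 -m jog '[[[0,0,-0.03,0,0.06],[0,0,-0.047,0,0.06],[0.008,0,-0.047,0,0.06],[0.016,0,-0.047,0,0.06],[0.024,0,-0.047,0,0.06],[0.034,0,-0.047,0,0.06],[0.044,-0.001,-0.047,0,0.06],[0.054,-0.001,-0.047,0,0.06],[0.064,-0.001,-0.047,0,0.06],[0.074,-0.001,-0.047,0,0.06]]]'; python3 -m jog '[[[0.01,0,0,0,0.06],[0.02,0,0,0,0.06],[0.03,-0.001,0,0,0.06],[0.04,-0.001,0,0,0.06],[0.048,-0.001,0,0,0.06],[0.055,-0.001,0,0,0.06],[0.062,-0.001,0,0,0.06],[0.069,-0.001,0,0,0.06],[0.076,-0.002,0,0,0.06],[0.082,-0.002,0,0,0.06]]]';python3 - <<'E'
from h import *
im=snap('top','t10.png')
cv2.imwrite('pics/t10c.png',cv2.resize(im[140:275,245:445],None,fx=4,fy=4,interpolation=2))
im=snap('scene','s10.png')
cv2.imwrite('pics/s10c.png',cv2.resize(im[160:310,260:410],None,fx=4,fy=4,interpolation=2))
E
```

```text
time_s: 16.7
position: [0.4934, -0.0545, 0.0361]
ee_rot: [0.012, 1.0, -0.004, 0.006]
ft_force: [-4.7, 0.4, 3.3]
grip_width: 0.0601
time_s: 17.7
position: [0.5761, -0.0566, 0.0361]
ee_rot: [0.012, 1.0, -0.004, 0.006]
ft_force: [-3.7, 0.9, 1.7]
grip_width: 0.0599
```

View pics/t10c.png

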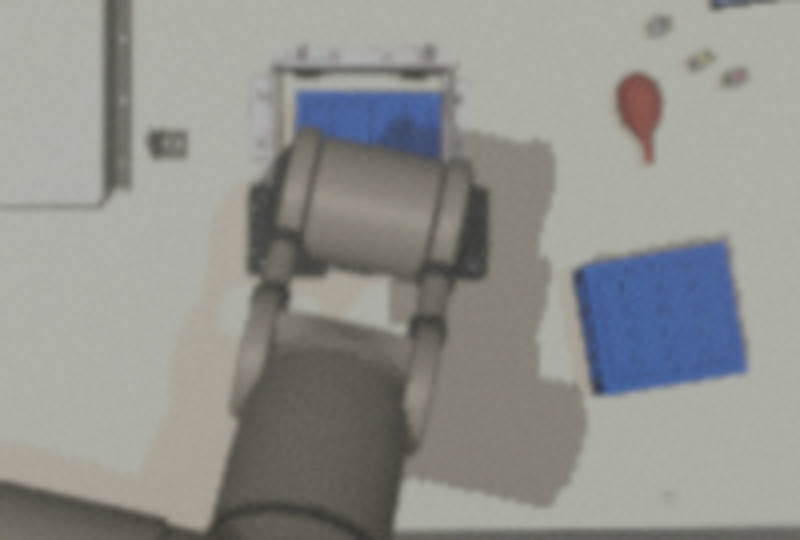

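View pics/s10c.png

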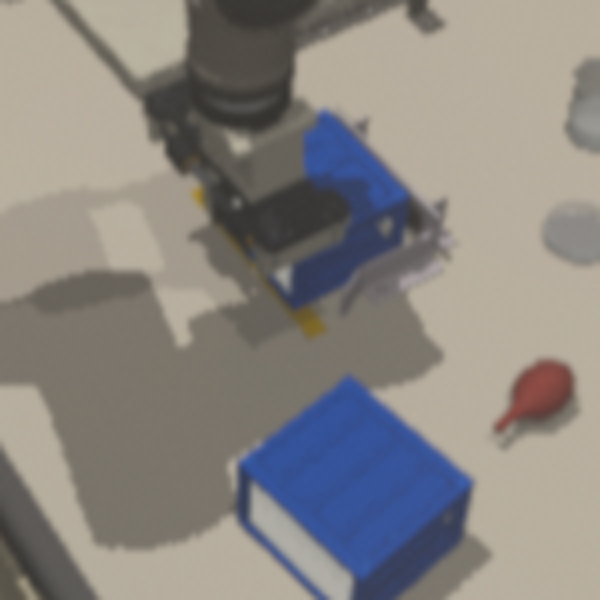

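Inside the rails, centred. Slow final press onto the buffers, expecting contact about 19 mm on.

```bash
python3 -m jog '[[[0.004,0,0,0,0.06],[0.008,0,0,0,0.06],[0.011,0,0,0,0.06],[0.013,0,0,0,0.06],[0.015,0,0,0,0.06],[0.016,0,0,0,0.06],[0.017,0,0,0,0.06],[0.018,0,0,0,0.06],[0.019,0,0,0,0.06],[0.02,0,0,0,0.06]]]'
```

```text
time_s: 18.8
position: [0.596, -0.0567, 0.0361]
ee_rot: [0.012, 1.0, -0.004, 0.006]
ft_force: [-6.6, -1.2, 2.2]
grip_width: 0.0601
```

```bash
python3 -m jog '[[[0.0005,0,0,0,0.06],[0.001,0,0,0,0.06],[0.0015,0,0,0,0.06],[0.002,0,0,0,0.06],[0.002,0,0,0,0.06],[0.0025,0,0,0,0.06],[0.0025,0,0,0,0.06],[0.003,0,0,0,0.06],[0.003,0,0,0,0.06],[0.003,0,0,0,0.06]]]'
```

```text
time_s: 19.8
position: [0.5958, -0.0567, 0.0361]
ee_rot: [0.012, 1.0, -0.004, 0.002]
ft_force: [-14.5, -1.3, 9.2]
grip_width: 0.06
```

Force rises with no movement, so the crate is against the stop. Back off and check.

```bash
python3 -m jog '[[[0,0,0,0,0.06],[-0.005,0,0,0,0.06],[-0.02,0,0,0,0.06],[-0.05,0,0,0,0.06],[-0.08,0,0.02,0,0.06],[-0.11,0,0.06,0,0.06],[-0.14,0,0.1,0,0.06],[-0.17,0.02,0.14,0,0.06],[-0.2,0.06,0.16,0,0.06],[-0.21,0.1,0.17,0,0.06]]]';python3 -m jog '[[[0,0.03,0,0,0.06],[0,0.06,0,0,0.06],[0,0.1,0,0,0.06],[0,0.14,0,0,0.06],[0,0.17,0,0,0.06],[-0.01,0.19,0,0,0.06],[-0.02,0.2,0,0,0.06],[-0.02,0.2,0,0,0.06],[-0.02,0.2,0,0,0.06],[-0.02,0.2,0,0,0.06]]]';python3 - <<'E'
from h import *
im=snap('top','t11.png')
cv2.imwrite('pics/t11c.png',cv2.resize(im[140:240,290:390],None,fx=6,fy=6,interpolation=2))
cv2.imwrite('pics/t11d.png',im)
im=snap('scene','s11.png')
cv2.imwrite('pics/s11c.png',cv2.resize(im[160:310,260:410],None,fx=4,fy=4,interpolation=2))
E
```

```text
time_s: 20.8
position: [0.3852, 0.0434, 0.2082]
ee_rot: [0.013, 1.0, -0.004, 0.005]
ft_force: [0.6, 1.6, 0.6]
grip_width: 0.0603
time_s: 21.8
position: [0.3658, 0.243, 0.2084]
ee_rot: [0.014, 1.0, -0.004, 0.005]
ft_force: [-0.6, -0.3, 0.3]
grip_width: 0.0599
```

View pics/t11c.png

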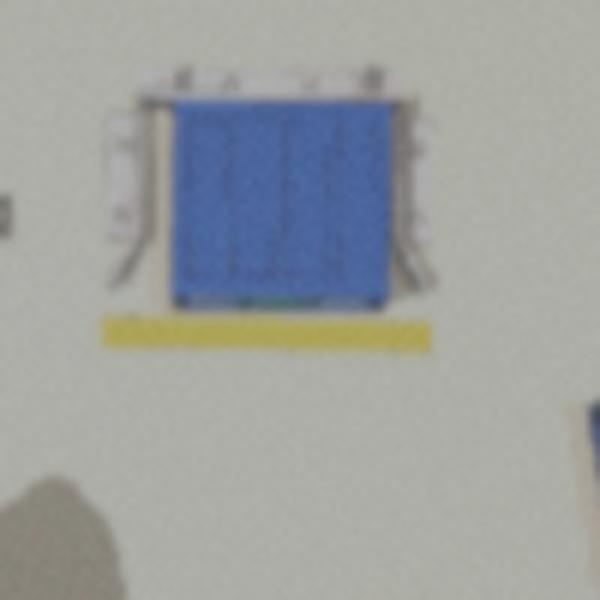

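View pics/s11c.png

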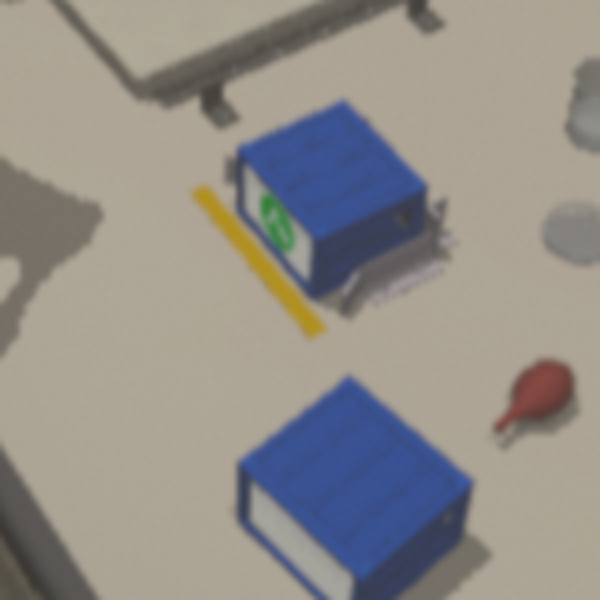

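View pics/t11d.png

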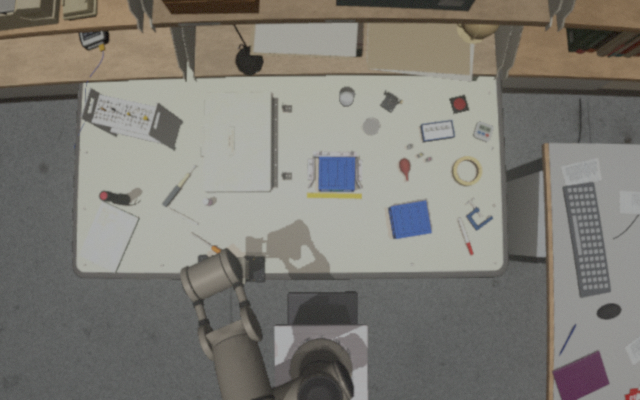

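```bash
python3 - <<'E'
from h import *
r=np.array([at('top',290+u/6,140+v/6,.08) for u,v in [(174,101),(390,102),(386,300),(172,297)]]);print(r,r.mean(0))
for i,j in((0,1),(3,2),(0,3),(1,2)):d=(r[i]-r[j]);print(np.hypot(*d[:2]),np.arctan2(d[0],d[1]))
r=np.array([at('top',290+u/6,140+v/6,.0) for u,v in [(173,308),(384,311)]]);print(r)
# line fits
b=cv2.imread('pics/t11.png').astype(int)
for nm,u0,u1 in (('near',322,351),):
    for x in (322,330,337,345,351):
        c=b[155:205,x]; m=(c[:,0]-c[:,2]); print(x,m.tolist()[0:6], np.where(m>40)[0][[0,-1]]+155)
E
```

```text
[[ 7.140e-01  2.000e-04  8.000e-02]
 [ 7.125e-01 -1.184e-01  8.000e-02]
 [ 6.033e-01 -1.148e-01  8.000e-02]
 [ 6.058e-01  2.000e-03  8.000e-02]] [ 0.6589  -0.05775  0.08   ]
0.11860948528680158 0.01264688050045535
0.11682675207331582 0.02140084182352083
0.10821497123780975 1.5874306519009442
0.10925932454486444 1.6037514244091948
[[ 0.6075  0.0028  0.    ]
 [ 0.6048 -0.1183  0.    ]]
322 [7, 30, 65, 80, 76, 76] [157 189]
330 [3, 24, 58, 81, 76, 77] [157 189]
337 [2, 14, 56, 78, 74, 75] [157 189]
345 [1, 17, 56, 77, 81, 76] [157 190]
351 [-3, 10, 49, 76, 81, 80] [157 190]
```

```bash
python3 -c "
from cell import ctrl
print(ctrl.hand_in())"
```

```text
the job is handed in; nothing more can be done
None
```

I tipped both crates onto their backs with the fingers and handed the job in at about 22 s. The left crate had the green stamp; the right one has a plain white label. I then pushed the left crate sideways until it was in line with the dock, and straight across the yellow line until it met the stop.

- **Against the stop:** at the end the push force rose to about 14 N with no further movement. The final pictures put the crate's mouth at x of about 0.713 m, and the buffers at about 0.715 m.
- **Square in the dock:** the crate's yaw measured about -0.02 rad, the same as the dock's to within measurement error. It sits inside both rails, beyond the line, with the stamp facing the robot.
- **Everything else:** the right crate lies where it was tipped. The bystanders look unmoved in the pictures, and the arm was clear of everything at hand-in.

No check failed. The only mismatch was that edges read off the top camera came out a few millimetres short of the given sizes.

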